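# Tip the mixing palette over onto the draining board

### The arm

A 6-joint arm with a two-finger parallel gripper is mounted at the origin on a cart in front of the work surface, level with it; the furniture and walls round the work are solid. World frame = base frame: x ahead of the robot, y to its left, z up, the work surface at z = 0. Lengths are in m, angles in rad, forces in N, time in s.
With the tool pointing down it reaches from about 0.275 to 0.725 m from the base axis. Payload 5.6 kg.
Tool frame: the origin (TCP) lies at the very end of the fingers, on their centre line; the grasp point (between the pads) lies env.grip_depth behind it (env.grip_depth is the distance from the TCP to the grasp point, in m); z points along the fingers, y is the line along which they close (so a half turn about z gives the same grasp; the last joint's range is limited). The gripper opens to 85 mm and grips with 20 to 120 N. Pads are 22 mm wide; open, the fingers measure 114 mm over their backs; the gripper's body (76 mm by 85 mm) begins 54 mm behind the grasp point. The pads swing forward as they close: fully open they stand 13 mm farther back than shut.
Start: joints at [-0.947, 0.255, 0.108, 0, -1.424, -0.285], TCP at [0.183, -0.519, 0.231] pointing down, gripper open.
Joint ranges: [-2.95, 2.95], [-1.21, 1.97], [-1.09, 1.5], [-2.87, 1.71], [-2.94, -0.07], [-3.05, 3.05]. Speed limits (rad/s): [2.57, 2.57, 3.14, 3.14, 3.14, 3.14].

### API

Orientations are given as a rotation vector (axis times angle).
In Python, from plant import env, viewer, job, nets gives the robot as it stands.
- The arm moves only by the shell command python3 -m jog 'ROWS' [OPENING]. ROWS is JSON, one flat list of numbers, 4 for each row, row after row: the shift along the tool's x, y, z normalised to -1 to 1, where 1 is 3 cm, then the turn about the tool's z normalised to -1 to 1, where 1 is pi/2 rad. In form: [x, y, z, yaw, x, y, z, yaw, ...]. A call has 1 to 20 rows; each row shifts and turns the commanded pose from where the row before left it, along the tool's axes as they then stand; what a row does not reach is not made up. A row lasts 1/12 s, in which the tool goes at most 41.7 mm and 7.16 degrees, less where a joint would pass 70% of its speed; a pose out of reach is approached as far as the arm can. A call with a number of a shift or a turn outside -1 to 1 is refused whole. A call with a gripper value outside its range is refused whole. OPENING is the opening, from -1 (shut) to 1 (fully open), set as the call begins (- or left out, the last holds). The fingers move at their own pace and stop on an object; the grip force is fixed at half the most. Time passes only in rows, so rows that do not move let the fingers close. It gives the time, the measured TCP pose, the force, the opening and the grip force at its end, in the units of the state.
- env.get_obs(): the state, without advancing time (a new reading comes with each control period).
- viewer.get_image(name): name is "scene" or "top"; returns a dict with "color" (384x512x3 uint8, blue, green, red), "z_map" (384x512 float32, m along the optical axis (not along the pixel's ray), 0 where there is no reading), "mtx" (3x3 intrinsics, pixels), "view" (4x4, takes a point from world to camera coordinates). Camera axes: x right, y up, looking along -z (the intrinsics and any distortion apply to the point x, -y, -z); pixel columns grow to the right and rows downward; lengths in m; the calibration is good to about 2 mm. A picture is of the moment at which its call begins.
- job.hand_in(): hands the job in; it is judged then, once.
Trained networks look in a picture, given as the dict that the camera call returned (one of the last four; its "shot" number tells which), for a name from the list of things; names that differ only in an ending like _2 or _b are one class to them, and where a whole thing is asked for, a point or a joint stands for the part that bears it (a point fixed in the world has none). Each returns a list of dicts, best first, with "confidence" (0 to 1); they miss things now and then, are a little off and sometimes report something else, mostly with a low value. They report only what shows in the picture. A call takes as long as a camera call.
- nets.trace(picture, thing): "mask" (384x512 bool, what is visible of it).
- nets.tip_of(picture, thing): "at" ([x, y, z] in m, in world coordinates, good to about 4 mm: a listed point, or the origin of a listed thing).
The state is a dict: "time_s": time; "joint_pos": joint angles; "dq": joint speeds; "effort": joint torques, N m; "eef_pos": TCP position; "tool_rot": TCP orientation; "contact_force": force on the tool from outside, world axes, zero at the start; "wrist_torque": the same for the moment, N m; "width": finger opening in m; "gripper_force": force on a finger pad.
Only numpy, scipy, OpenCV 4.12 (cv2) and the standard library are available. Lean on these libraries where they do the work, as an engineer would, in place of code of your own. Each camera call takes 0.05 s, during which the arm holds its last target. There are 200 camera calls.

### The job

Turn the blue mixing palette over so that it lies wells-down, flat on the green ribbed deck of the draining station. Do not pick it up: with the fingertips push it along the grey panel until its front edge is flush against the step up to the green deck, then push its rear edge upward so that the palette stands up on the front edge and topples over onto the deck. Leave the other things where they are.

Things in the scene. Friction and masses are not known exactly. Their poses are not given: they have to be found in the camera images.
- palette: Flat rigid mixing palette, 75 mm (own x) by 100 mm (own y) by 10 mm thick, about 120 g, blue with six white round wells on its top face, a plain blue back and a black rubber bead along its rear edge. It starts wells-up on the grey panel, short of the green deck, up to 15 degrees off square. Origin: centre of the plain back face; own z points out of the wells face; own x toward its edge that faces the deck.
- palette_front (a point): Middle of the palette's front edge (the 100 mm edge that faces the green deck at the start), at half thickness. It bears on the deck's step while the palette tips up, and creeps back by up to 10 mm.
- palette_rear (a point): Middle of the palette's rear edge (the opposite 100 mm edge, the one to push), at half thickness, on a half-round bead of soft grippy rubber, 9 mm in diameter (friction above 1.4). Fingertips pressed on it with 5 to 10 N and moved up along its arc carry this edge up while the front edge bears on the step.
- board: Draining station fixed to the bench: a flat grey base panel, 305x180 mm, its top 6 mm above the bench, and at one end a green white-ribbed deck, 140 mm (own x) by 180 mm (own y), another 6 mm higher, with a square upright step. Origin: at bench height below the centre of the green deck; own x is horizontal, from the grey part toward the deck, so pushing along +x drives the palette at the step.
- board_edge (a point): Middle of the top of the step where the grey panel meets the green deck; 12 mm above the bench, 6 mm above the grey panel.
- steel_tin: Bystander: low round steel tin, 70 mm across, 22 mm high. Origin under its centre.
- die_block: Bystander: beige stone block, 51x56x27 mm. Origin under its centre.
- study_model: Bystander: light blue dental study model, 84x75x39 mm. Origin under its centre.
- wax_tin_blue: Bystander: blue round tin of pink wax, 69 mm across, 25 mm high. Origin under its centre.

How it is judged:
By the outcome, as a careful person would: the job done as asked, in the order asked, and still so for the second after the job is handed in, with the robot touching nothing.
It also fails if it takes over 72 s, if anything falls off the work surface, if the arm or the gripper's body presses on something with over 40 N, if the wrist force passes 120 N, or if a joint passes its speed limit or range.

## Working session

There is one attempt and no reset: what is moved stays moved. The work goes in short steps, Python scripts to look and compute and a shell command to move; the robot and the scene stay as the last step left them, time stands still between calls to the robot, and variables do not carry over. Pictures are saved under pics/ and viewed, at most 10 in all, crops included, and the job is handed in when it is done.

```bash
mkdir -p pics; ls; python3 - <<'E'
from plant import env, viewer, job, nets
import cv2, numpy as np
o=env.get_obs(); print({k:np.round(v,3) for k,v in o.items()}, env.grip_depth)
for n in ["top","scene"]:
    p=viewer.get_image(n); cv2.imwrite(f"pics/{n}0.png",p["color"])
    for t in ["palette","palette_front","palette_rear","board","board_edge","steel_tin","die_block","study_model","wax_tin_blue"]:
        r=nets.tip_of(p,t); print(n,t,[(np.round(d["at"],3),round(d["confidence"],2)) for d in r[:2]])
E
```

```text
pics
{'time_s': np.float64(0.0), 'joint_pos': array([-0.947,  0.256,  0.107, -0.   , -1.424, -0.285]), 'dq': array([-0.002,  0.   ,  0.002, -0.001, -0.001, -0.001]), 'effort': array([ 1.0000e-03, -3.8663e+01,  2.3794e+01,  5.3650e+00, -6.0000e-03,
        0.0000e+00]), 'eef_pos': array([ 0.183, -0.518,  0.23 ]), 'tool_rot': array([ 5.290e-01, -3.096e+00, -3.000e-03]), 'contact_force': array([-0.379,  0.018, -0.052]), 'wrist_torque': array([ 0.013,  0.024, -0.048]), 'gripper_force': np.float64(0.0), 'width': np.float64(0.085)} 0.0187
top palette [(array([ 0.534, -0.053,  0.006]), 0.94)]
top palette_front [(array([ 0.539, -0.015,  0.015]), 0.69)]
top palette_rear [(array([ 0.528, -0.09 ,  0.01 ]), 0.74)]
top board [(array([ 0.514,  0.111, -0.006]), 0.95)]
top board_edge [(array([0.52 , 0.043, 0.009]), 0.93)]
top steel_tin [(array([ 0.468, -0.31 , -0.003]), 0.91)]
top die_block [(array([ 0.597, -0.338, -0.003]), 0.52)]
top study_model [(array([ 0.446,  0.352, -0.002]), 0.95)]
top wax_tin_blue [(array([ 0.579,  0.358, -0.002]), 0.58)]
scene palette [(array([ 0.534, -0.05 ,  0.004]), 0.89)]
scene palette_front [(array([ 0.54 , -0.01 ,  0.011]), 0.81)]
scene palette_rear [(array([ 0.53 , -0.088,  0.011]), 0.84)]
scene board [(array([0.518, 0.11 , 0.002]), 0.59)]
scene board_edge [(array([0.515, 0.038, 0.009]), 0.91)]
scene steel_tin [(array([ 0.47 , -0.308, -0.001]), 0.91), (array([0.516, 0.037, 0.012]), 0.28)]
scene die_block [(array([ 0.6  , -0.336, -0.007]), 0.63)]
scene study_model []
scene wax_tin_blue [(array([0.579, 0.359, 0.005]), 0.67)]
```

View pics/top0.png

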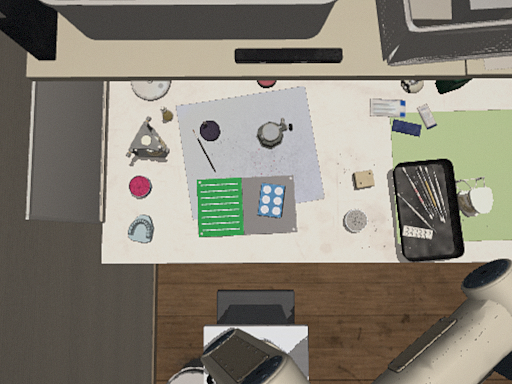

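View pics/scene0.png

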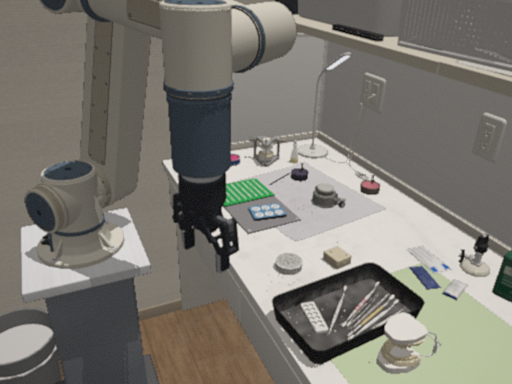

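The pictures show the palette at top-view pixel (270,200), the step at column ~243 and the green deck at (220,207); the deck is toward world +y. Next I measure the board and palette angles from the masks.

```bash
cat > h.py <<'E'
from plant import env, viewer, job, nets
import cv2, numpy as np
def w(p,uv,z):
    K,V=p["mtx"],p["view"]; R,t=V[:3,:3],V[:3,3]; c=-R.T@t
    uv=np.atleast_2d(uv).astype(float)
    d=np.c_[(uv[:,0]-K[0,2])/K[0,0],-(uv[:,1]-K[1,2])/K[1,1],-np.ones(len(uv))]@R
    return c+d*((z-c[2])/d[:,2])[:,None]
def px(p,P):
    q=p["view"][:3,:3]@np.array(P)+p["view"][:3,3]; q=q*[1,-1,-1]; q=p["mtx"]@q; return q[:2]/q[2]
def rect(p,m,z):
    c,_=cv2.findContours(m.astype(np.uint8),cv2.RETR_EXTERNAL,cv2.CHAIN_APPROX_NONE)
    c=max(c,key=cv2.contourArea)[:,0]
    r=cv2.minAreaRect((w(p,c,z)[:,:2]*1000).astype(np.float32)); return r
def up(p,uvc,s,f,name):
    x,y=np.int32(uvc); c=p["color"][max(0,y-s):y+s,max(0,x-s):x+s]; cv2.imwrite(name,cv2.resize(c,None,fx=f,fy=f,interpolation=cv2.INTER_CUBIC))
E
python3 - <<'E'
from h import *
for n in ["top","scene"]:
    p=viewer.get_image(n)
    m=nets.trace(p,"palette"); print(n,"pal",[(rect(p,d["mask"],.016),d["confidence"]) for d in m[:1]])
    m=nets.trace(p,"board"); print("board",[(rect(p,d["mask"],.008),d["confidence"]) for d in m[:1]])
    b,g,r=[p["color"][...,i].astype(int) for i in range(3)]
    gm=((g>r+40)&(g>b+20)).astype(np.uint8)
    if m:
        gm=cv2.morphologyEx(gm*m[0]["mask"],cv2.MORPH_CLOSE,np.ones((5,5))); print("green",rect(p,gm,.012))
    up(p,px(p,[.52,0,.01]),60,6,f"pics/{n}1.png")
E
```

```text
top pal [(((535.2379150390625, -52.796142578125), (74.02520751953125, 100.58245086669922), 81.01412200927734), 0.89)]
board [(((519.7332153320312, 26.934814453125), (185.9155731201172, 310.9674377441406), 2.5108752250671387), 0.57)]
green ((513.8983764648438, 109.41899108886719), (176.87550354003906, 139.78387451171875), 2.6795899868011475)
scene pal [(((526.2088623046875, -58.41093826293945), (101.40213775634766, 110.0833969116211), 79.565185546875), 0.79)]
board [(((513.7027587890625, 25.50152587890625), (187.37347412109375, 330.3845520019531), 1.3320231437683105), 0.95)]
green ((509.60247802734375, 102.11515808105469), (176.2065887451172, 139.10691833496094), 2.6598305702209473)
```

View pics/top1.png

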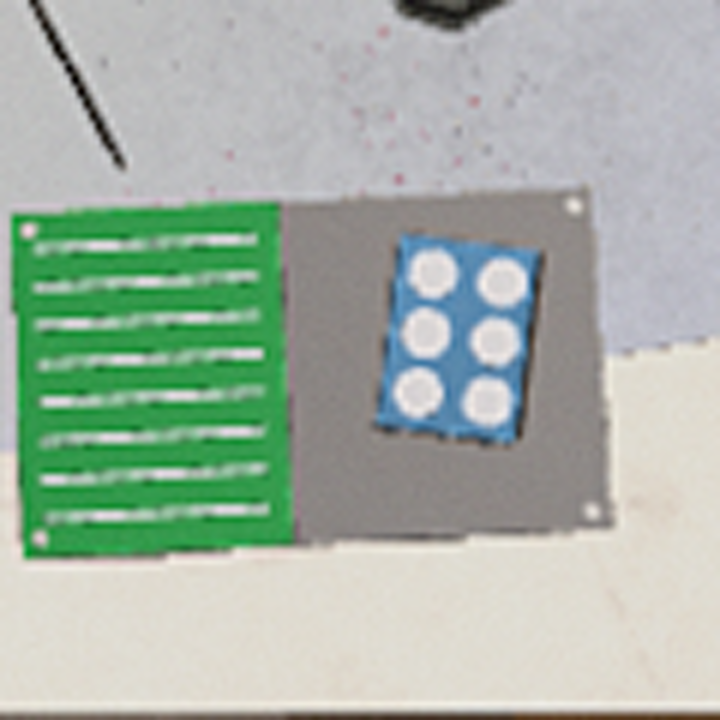

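The top view gives board yaw about 92.7° with the step at (0.517, 0.040), and palette yaw about 81° with its rear edge at (0.529, -0.090). I'll set the fingers half open and square to the step, so they touch at two points and the push squares the palette too.

```bash
python3 -m jog '[0,0,0,-0.074,0,0,0,-0.074,0,0,0,-0.074,0,0,0,-0.074,0,0,0,-0.074,0,0,0,-0.074,0,0,0,-0.074,0,0,0,-0.074,0,0,0,-0.074,0,0,0,-0.074,0,0,0,-0.074,0,0,0,0,0,0,0,0]' 0
python3 -m jog '[-0.68,-0.68,0,0,-0.68,-0.68,0,0,-0.68,-0.68,0,0,-0.68,-0.68,0,0,-0.68,-0.68,0,0,-0.68,-0.68,0,0,-0.68,-0.68,0,0,-0.68,-0.68,0,0,-0.68,-0.68,0,0,-0.68,-0.68,0,0,-0.68,-0.68,0,0,-0.68,-0.68,0,0,-0.68,-0.68,0,0,-0.68,-0.68,0,0,-0.68,-0.68,0,0,-0.68,-0.68,0,0,-0.68,-0.68,0,0,-0.68,-0.68,0,0,0,0,0,0,0,0,0,0]'
```

```text
time_s: 2.38
eef_pos: [0.1828, -0.5187, 0.2313]
tool_rot: [2.269, -2.173, 0.0]
contact_force: [-0.4, 0.3, 0.0]
width: 0.043
gripper_force: 0.0
time_s: 4.05
eef_pos: [0.5331, -0.1337, 0.2308]
tool_rot: [2.271, -2.17, -0.001]
contact_force: [-0.7, -0.9, 0.9]
width: 0.0429
gripper_force: 0.0
```

```bash
python3 -m jog '[0,0,0.48,0,0,0,0.48,0,0,0,0.48,0,0,0,0.48,0,0,0,0.48,0,0,0,0.48,0,0,0,0.48,0,0,0,0.48,0,0,0,0.48,0,0,0,0.48,0,0,0,0.48,0,0,0,0.48,0,0,0,0.48,0,0,0,0.48,0,-0.3,0,0,0,-0.3,0,0,0,0,0,0,0,0,0,0,0]'
python3 - <<'E'
from h import *
p=viewer.get_image("scene"); up(p,px(p,[.52,-.05,.03]),50,8,"pics/s2.png")
E
```

```text
time_s: 5.55
eef_pos: [0.5324, -0.1164, 0.031]
tool_rot: [-2.272, 2.167, -0.003]
contact_force: [-0.9, 0.0, 0.4]
width: 0.0426
gripper_force: 0.0
```

View pics/s2.png

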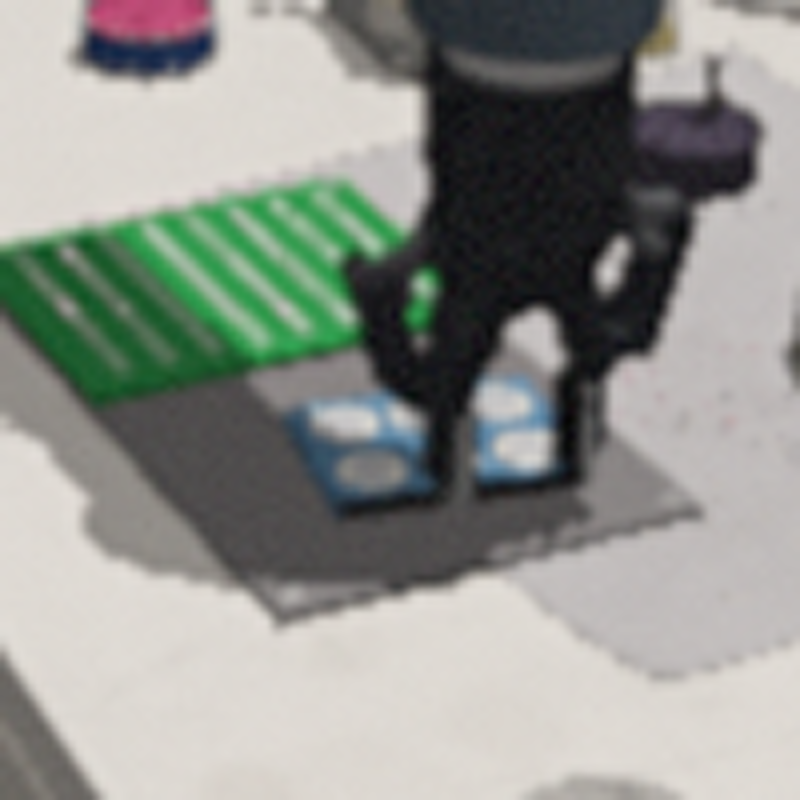

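The crop shows both fingers just behind the rear bead, at pixels (455,490) and (575,480). Next I lower them to find the true tip height by touch.

```bash
python3 -m jog '[0,0,0.3,0,0,0,0.3,0,0,0,0,0,0,0,0,0]'; python3 -m jog '[0,0,0.07,0,0,0,0,0]';python3 -m jog '[0,0,0.07,0,0,0,0,0]'
```

```text
time_s: 5.93
eef_pos: [0.5308, -0.117, 0.0107]
tool_rot: [2.271, -2.168, -0.002]
contact_force: [0.8, -0.1, -0.1]
width: 0.0426
gripper_force: 0.0
time_s: 6.1
eef_pos: [0.5316, -0.1169, 0.0093]
tool_rot: [2.272, -2.169, -0.0]
contact_force: [-0.9, 0.8, -0.3]
width: 0.0428
gripper_force: 0.0
time_s: 6.27
eef_pos: [0.5316, -0.1168, 0.0072]
tool_rot: [2.272, -2.169, -0.0]
contact_force: [-0.7, -0.9, 0.4]
width: 0.0423
gripper_force: 0.0
```

```bash
for i in 1 2 3; do python3 -m jog '[0,0,0.07,0,0,0,0,0]' | grep -E "eef|contact"; done
```

```text
eef_pos: [0.5315, -0.1168, 0.0051]
contact_force: [0.5, -0.5, 0.8]
eef_pos: [0.5319, -0.1169, 0.0042]
contact_force: [-2.7, 1.9, 8.3]
eef_pos: [0.5319, -0.1169, 0.0041]
contact_force: [-9.0, 4.6, 23.0]
```

```bash
python3 -m jog '[0,0,-0.17,0,0,0,0,0]'; python3 -m jog '[-0.1,0,0,0,-0.1,0,0,0,-0.1,0,0,0,-0.1,0,0,0,-0.1,0,0,0,-0.1,0,0,0,-0.1,0,0,0,-0.1,0,0,0,-0.1,0,0,0,-0.1,0,0,0,-0.1,0,0,0,-0.1,0,0,0,-0.1,0,0,0,-0.1,0,0,0,-0.1,0,0,0,-0.1,0,0,0,-0.1,0,0,0,-0.1,0,0,0,0,0,0,0]'; python3 - <<'E'
from h import *
p=viewer.get_image("top"); up(p,px(p,[.52,0,.01]),40,10,"pics/t3.png")
m=nets.trace(p,"palette"); print([(rect(p,d["mask"],.016),d["confidence"]) for d in m[:1]])
E
```

```text
time_s: 6.93
eef_pos: [0.5325, -0.1168, 0.0074]
tool_rot: [-2.272, 2.168, -0.003]
contact_force: [0.1, -0.8, 0.0]
width: 0.0427
gripper_force: 0.0
time_s: 8.52
eef_pos: [0.5292, -0.0623, 0.0063]
tool_rot: [-2.273, 2.169, 0.0]
contact_force: [-0.0, -0.1, -0.2]
width: 0.0428
gripper_force: 0.0
[(((485.092041015625, -18.479970932006836), (11.596761703491211, 62.47227096557617), 6.140285968780518), 0.69)]
```

View pics/t3.png

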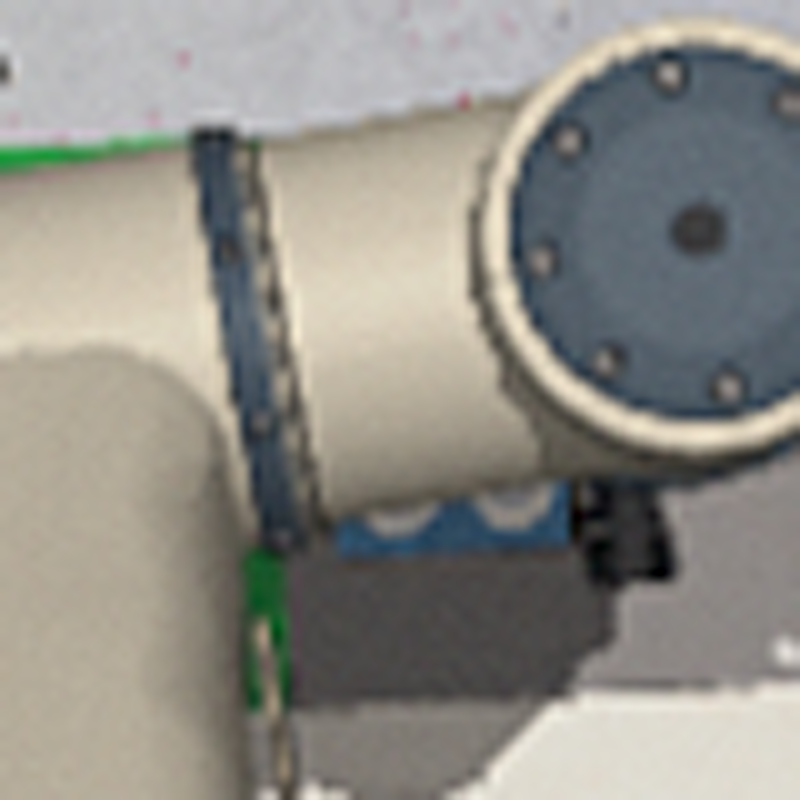

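The crop shows the palette squared up: its side edge runs parallel to the board from (337,555) to (570,545). The front edge is still about 14 mm short of the step at column 287.

```bash
python3 -m jog '[-0.09,0,0,0,-0.09,0,0,0,-0.09,0,0,0,-0.09,0,0,0,0,0,0,0]'| grep -E "eef|contact"; for i in 1 2; do python3 -m jog '[-0.05,0,0,0,0,0,0,0]'| grep -E "eef|contact"; done
```

```text
eef_pos: [0.5286, -0.0516, 0.0063]
contact_force: [0.9, -0.5, -0.0]
eef_pos: [0.5286, -0.0504, 0.0063]
contact_force: [0.6, 0.7, 1.0]
eef_pos: [0.5285, -0.049, 0.0063]
contact_force: [0.5, 0.3, -0.5]
```

```bash
for i in 1 2; do python3 -m jog '[-0.04,0,0,0,0,0,0,0]'| grep -E "eef|contact"; done
```

```text
eef_pos: [0.5284, -0.0478, 0.0063]
contact_force: [-1.0, -0.5, -0.2]
eef_pos: [0.5284, -0.0466, 0.0063]
contact_force: [-0.9, -1.2, 0.4]
```

```bash
for i in 1 2 3; do python3 -m jog '[-0.03,0,0,0,0,0,0,0]'| grep -E "eef|contact"; done
```

```text
eef_pos: [0.5283, -0.0457, 0.0062]
contact_force: [-0.4, -1.2, -0.0]
eef_pos: [0.5282, -0.0453, 0.0063]
contact_force: [0.1, -3.7, 0.4]
eef_pos: [0.5282, -0.0452, 0.0064]
contact_force: [1.4, -7.9, -0.9]
```

```bash
python3 - <<'E'
from h import *
p=viewer.get_image("scene"); up(p,px(p,[.50,0,.02]),40,10,"pics/s4.png")
for n in ("palette_front","palette_rear","palette"): print(n,[np.round(d["at"],3) for d in nets.tip_of(p,n)[:1]])
E
```

```text
palette_front [array([0.518, 0.038, 0.012])]
palette_rear [array([ 0.527, -0.034,  0.006])]
palette [array([0.524, 0.002, 0.006])]
```

View pics/s4.png

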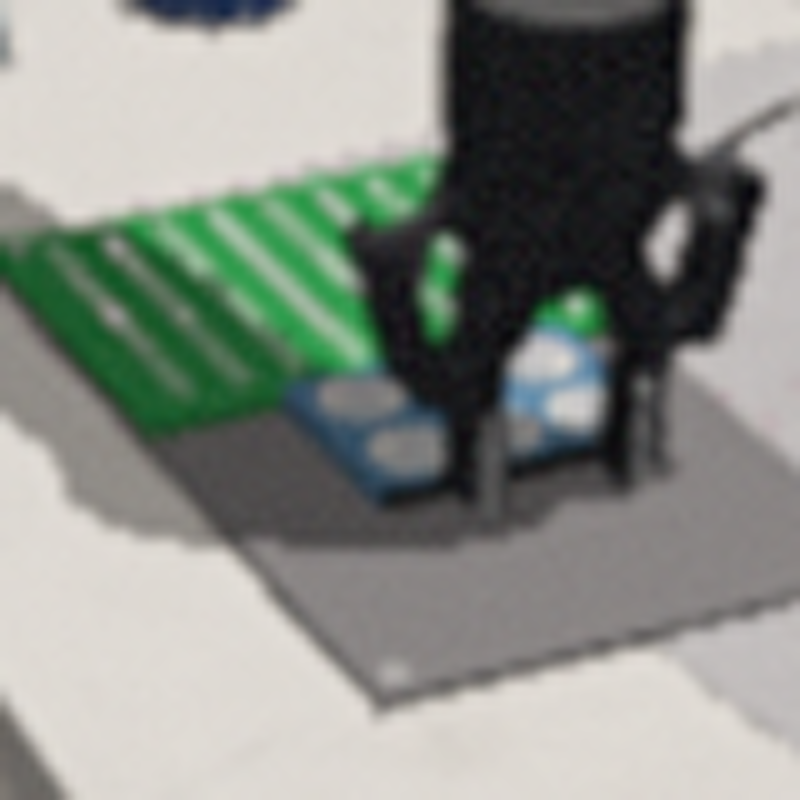

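The crop shows the palette flush along the step, with the front corner at (285,385) on the deck edge and both fingers on the bead. The contact will roll down the bead as it tips, so I'll re-press slightly lower and then tip in stages, checking the force.

```bash
python3 -m jog '[0.12,0,0,0,0,0,0.047,0,0,0,0,0,-0.09,0,0,0,-0.03,0,0,0,0,0,0,0]'| grep -E "eef|contact"; python3 -m jog '[-0.005,0,-0.07,0,-0.005,0,-0.07,0,-0.005,0,-0.07,0,0,0,0,0]'| grep -E "eef|contact|time"; python3 - <<'E'
from h import *
p=viewer.get_image("scene")
for n in ("palette_front","palette_rear","palette"): print(n,[np.round(d["at"],3) for d in nets.tip_of(p,n)[:1]])
E
```

```text
eef_pos: [0.5282, -0.0453, 0.005]
contact_force: [2.1, -8.0, -1.2]
time_s: 11.23
eef_pos: [0.5282, -0.0449, 0.0117]
contact_force: [0.5, -9.2, -0.1]
palette_front [array([0.522, 0.04 , 0.011])]
palette_rear [array([ 0.598, -0.335, -0.005])]
palette []
```

```bash
python3 -m jog '[-0.015,0,-0.08,0,-0.015,0,-0.08,0,0,0,0,0]'| grep -E "eef|contact|time"; python3 - <<'E'
from h import *
p=viewer.get_image("scene"); up(p,px(p,[.50,0,.02]),40,10,"pics/s5.png")
for n in ("palette_front","palette_rear","palette"): print(n,[np.round(d["at"],3) for d in nets.tip_of(p,n)[:1]])
E
```

```text
time_s: 11.68
eef_pos: [0.5282, -0.0443, 0.0167]
contact_force: [0.9, -8.9, 0.9]
palette_front [array([0.521, 0.045, 0.009])]
palette_rear [array([ 0.53 , -0.032,  0.021])]
palette [array([0.527, 0.001, 0.013])]
```

View pics/s5.png

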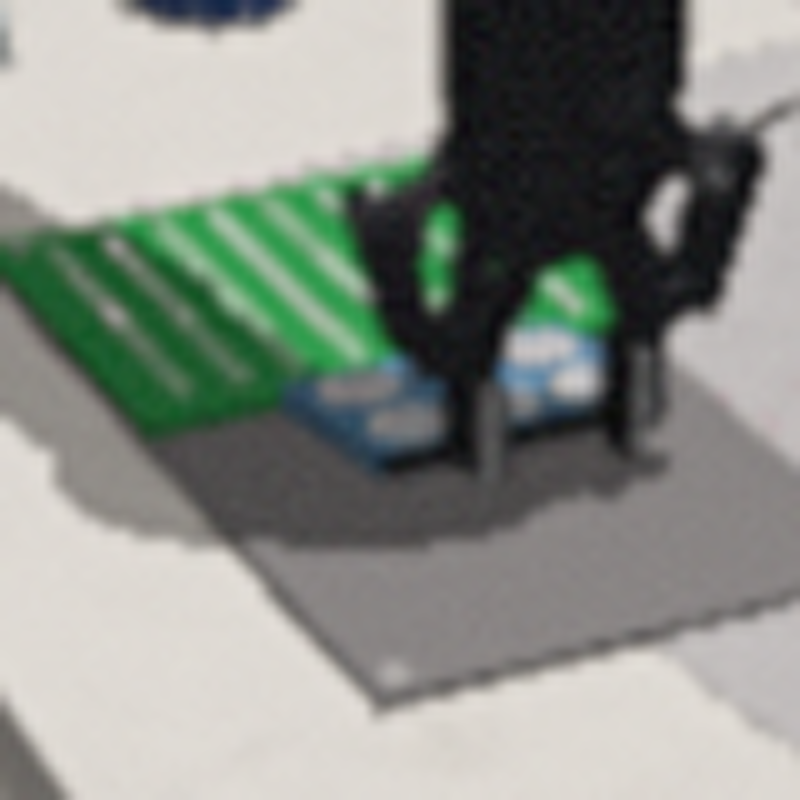

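The crop shows the rear bead lifted to row ~465 (it was at ~500), with the front edge still on the step. The edge is following the fingers, so I'll continue along the arc.

```bash
python3 -m jog '[-0.02,0,-0.09,0,-0.025,0,-0.09,0,-0.03,0,-0.09,0,0,0,0,0]'| grep -E "eef|contact|time"; python3 -m jog '[-0.03,0,-0.085,0,-0.03,0,-0.085,0,0,0,0,0]'| grep -E "eef|contact"; python3 - <<'E'
from h import *
p=viewer.get_image("scene")
for n in ("palette_front","palette_rear","palette"): print(n,[np.round(d["at"],3) for d in nets.tip_of(p,n)[:1]])
E
```

```text
time_s: 12.22
eef_pos: [0.5282, -0.0425, 0.0251]
contact_force: [-1.2, -11.7, 3.4]
eef_pos: [0.5281, -0.0409, 0.0303]
contact_force: [-0.3, -12.8, 2.3]
palette_front [array([0.523, 0.042, 0.011])]
palette_rear []
palette [array([ 0.525, -0.001,  0.015])]
```

```bash
python3 -m jog '[-0.025,0,-0.1,0,-0.03,0,-0.1,0,0,0,0,0]'| grep -E "eef|contact|time"; python3 -m jog '[-0.035,0,-0.09,0,-0.04,0,-0.09,0,0,0,0,0]'| grep -E "eef|contact"; python3 - <<'E'
from h import *
p=viewer.get_image("scene")
for n in ("palette_front","palette_rear","palette"): print(n,[np.round(d["at"],3) for d in nets.tip_of(p,n)[:1]])
E
```

```text
time_s: 12.92
eef_pos: [0.5281, -0.0386, 0.0363]
contact_force: [0.7, -9.9, 3.3]
eef_pos: [0.528, -0.0361, 0.0417]
contact_force: [-0.9, -8.2, 4.1]
palette_front [array([0.522, 0.043, 0.009])]
palette_rear [array([0.517, 0.037, 0.011])]
palette [array([0.526, 0.004, 0.025])]
```

```bash
python3 -m jog '[-0.05,0,-0.09,0,-0.05,0,-0.09,0,0,0,0,0]'| grep -E "eef|contact|time"; python3 -m jog '[-0.055,0,-0.08,0,-0.055,0,-0.08,0,0,0,0,0]'| grep -E "eef|contact"; python3 - <<'E'
from h import *
p=viewer.get_image("scene"); up(p,px(p,[.50,0,.03]),40,10,"pics/s6.png")
for n in ("palette_front","palette_rear","palette"): print(n,[np.round(d["at"],3) for d in nets.tip_of(p,n)[:1]])
E
```

```text
time_s: 13.62
eef_pos: [0.5279, -0.0329, 0.0472]
contact_force: [-1.1, -8.1, 4.2]
eef_pos: [0.5277, -0.0295, 0.052]
contact_force: [-1.7, -6.1, 4.5]
palette_front []
palette_rear [array([ 0.527, -0.02 ,  0.056])]
palette [array([0.526, 0.007, 0.026])]
```

View pics/s6.png

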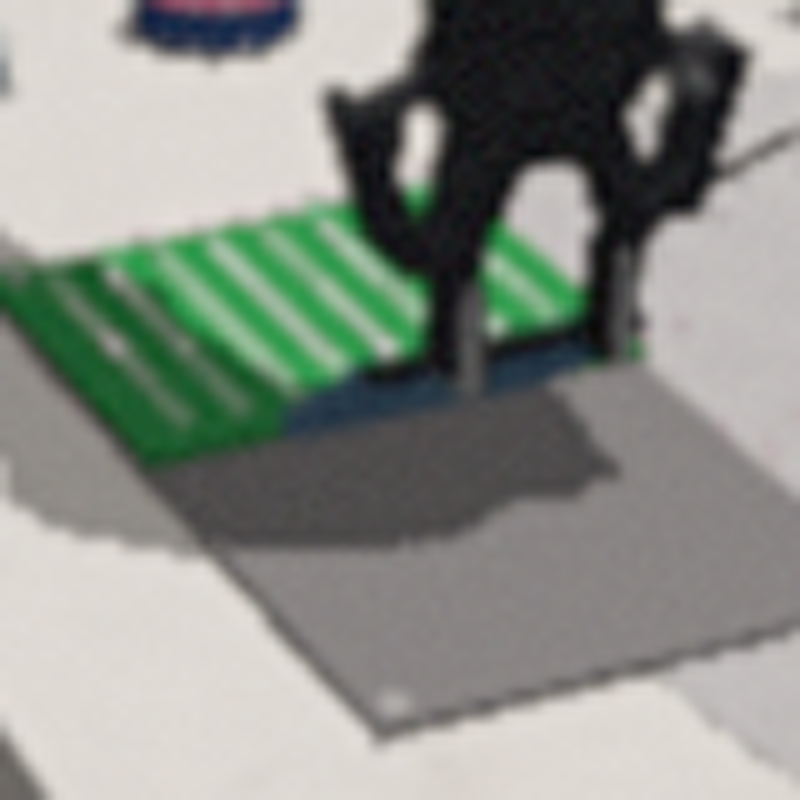

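The crop shows the palette at about 40°: plain back visible, bead at rows 340–375, and the fingertips (row ~390) still a few mm below it.

```bash
python3 -m jog '[-0.065,0,-0.075,0,-0.065,0,-0.07,0,0,0,0,0]'| grep -E "eef|contact|time"; python3 -m jog '[-0.07,0,-0.065,0,-0.07,0,-0.065,0,0,0,0,0]'| grep -E "eef|contact"; python3 - <<'E'
from h import *
p=viewer.get_image("scene")
for n in ("palette_front","palette_rear","palette"): print(n,[np.round(d["at"],3) for d in nets.tip_of(p,n)[:1]])
E
```

```text
time_s: 14.32
eef_pos: [0.5276, -0.0256, 0.0565]
contact_force: [-1.6, -6.5, 5.4]
eef_pos: [0.5275, -0.0215, 0.0606]
contact_force: [-1.6, -7.2, 7.0]
palette_front [array([0.524, 0.043, 0.009])]
palette_rear []
palette [array([0.526, 0.008, 0.034])]
```

```bash
python3 -m jog '[-0.07,0,-0.055,0,-0.075,0,-0.05,0,0,0,0,0]'| grep -E "eef|contact|time"; python3 -m jog '[-0.08,0,-0.05,0,-0.085,0,-0.045,0,0,0,0,0]'| grep -E "eef|contact"; python3 - <<'E'
from h import *
p=viewer.get_image("scene")
for n in ("palette_front","palette_rear","palette"): print(n,[np.round(d["at"],3) for d in nets.tip_of(p,n)[:1]])
E
```

```text
time_s: 15.02
eef_pos: [0.5275, -0.0173, 0.064]
contact_force: [-1.8, -9.4, 8.2]
eef_pos: [0.5274, -0.0126, 0.0673]
contact_force: [-2.9, -8.3, 10.2]
palette_front [array([0.526, 0.041, 0.01 ])]
palette_rear [array([ 0.526, -0.   ,  0.071])]
palette [array([0.524, 0.015, 0.038])]
```

```bash
python3 -m jog '[-0.08,0,-0.05,0,-0.085,0,-0.045,0,0,0,0,0]'| grep -E "eef|contact|time"; python3 -m jog '[-0.09,0,-0.04,0,-0.095,0,-0.035,0,0,0,0,0]'| grep -E "eef|contact"; python3 - <<'E'
from h import *
p=viewer.get_image("scene"); up(p,px(p,[.50,0,.04]),40,10,"pics/s7.png")
for n in ("palette_front","palette_rear","palette"): print(n,[np.round(d["at"],3) for d in nets.tip_of(p,n)[:1]])
E
```

```text
time_s: 15.72
eef_pos: [0.5273, -0.0075, 0.0704]
contact_force: [-2.5, -8.2, 11.8]
eef_pos: [0.5273, -0.0019, 0.073]
contact_force: [-4.1, -7.1, 14.0]
palette_front [array([0.522, 0.041, 0.008])]
palette_rear [array([0.526, 0.01 , 0.076])]
palette [array([0.526, 0.02 , 0.044])]
```

View pics/s7.png

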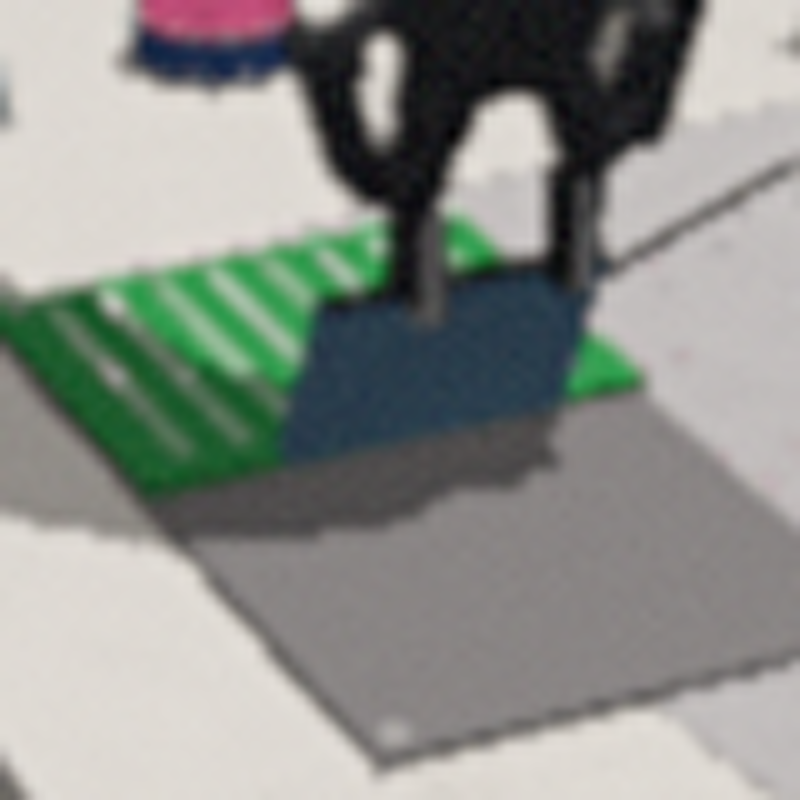

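The crop shows the palette at about 70°: bead on top at rows 265–310, front edge at the step line (285,460) to (560,420), and fingers on the back just below the bead.

```bash
python3 -m jog '[-0.08,0,-0.05,0,-0.09,0,-0.04,0,0,0,0,0]'| grep -E "eef|contact|time"; python3 -m jog '[-0.1,0,-0.03,0,-0.1,0,-0.02,0,0,0,0,0]'| grep -E "eef|contact"; python3 - <<'E'
from h import *
p=viewer.get_image("scene")
for n in ("palette_front","palette_rear","palette"): print(n,[np.round(d["at"],3) for d in nets.tip_of(p,n)[:1]])
E
```

```text
time_s: 16.42
eef_pos: [0.527, 0.0038, 0.0754]
contact_force: [-3.0, -5.2, 12.1]
eef_pos: [0.5269, 0.0101, 0.077]
contact_force: [-3.4, -4.2, 13.8]
palette_front [array([0.523, 0.044, 0.009])]
palette_rear [array([0.526, 0.022, 0.084])]
palette []
```

```bash
python3 -m jog '[-0.03,0,-0.03,0,-0.03,0,-0.03,0,0,0,0,0]'| grep -E "eef|contact|time"; python3 -m jog '[-0.07,0,-0.02,0,-0.07,0,0,0,0,0,0,0]'| grep -E "eef|contact"; python3 - <<'E'
from h import *
p=viewer.get_image("scene"); up(p,px(p,[.50,0,.04]),40,10,"pics/s8.png")
for n in ("palette_front","palette_rear","palette"): print(n,[np.round(d["at"],3) for d in nets.tip_of(p,n)[:1]])
E
```

```text
time_s: 17.12
eef_pos: [0.5267, 0.0125, 0.0779]
contact_force: [-0.7, -1.9, 8.8]
eef_pos: [0.5266, 0.0168, 0.0785]
contact_force: [-1.1, -1.9, 8.4]
palette_front [array([0.524, 0.042, 0.012])]
palette_rear [array([0.521, 0.03 , 0.087])]
palette [array([0.522, 0.029, 0.046])]
```

```bash
python3 -m jog '[-0.1,0,0,0,-0.1,0,0,0,0,0,0,0]'| grep -E "eef|contact|time"; python3 -m jog '[-0.1,0,0,0,-0.1,0,0,0,0,0,0,0]'| grep -E "eef|contact"; python3 - <<'E'
from h import *
p=viewer.get_image("scene")
for n in ("palette_front","palette_rear","palette"): print(n,[np.round(d["at"],3) for d in nets.tip_of(p,n)[:1]])
E
```

```text
time_s: 17.82
eef_pos: [0.5257, 0.0234, 0.0776]
contact_force: [-0.8, -0.1, -0.0]
eef_pos: [0.5246, 0.0291, 0.0764]
contact_force: [0.2, 0.2, 0.2]
palette_front [array([0.521, 0.042, 0.014])]
palette_rear [array([0.523, 0.043, 0.085])]
palette [array([0.52 , 0.039, 0.052])]
```

```bash
python3 -m jog '[-0.1,0,0,0,-0.1,0,0,0,-0.1,0,0,0,-0.1,0,0,0,0,0,0,0,0,0,0,0]'| grep -E "eef|contact|time";  python3 - <<'E'
from h import *
p=viewer.get_image("scene")
for n in ("palette_front","palette_rear","palette"): print(n,[np.round(d["at"],3) for d in nets.tip_of(p,n)[:1]])
E
```

```text
time_s: 18.77
eef_pos: [0.5243, 0.0408, 0.0767]
contact_force: [0.4, 0.6, 0.2]
palette_front [array([0.523, 0.052, 0.018])]
palette_rear [array([0.521, 0.084, 0.023])]
palette [array([0.52 , 0.084, 0.017])]
```

```bash
python3 -m jog '[0,0,-0.5,0,0,0,-0.5,0,0.3,0,-0.5,0,0.6,0,-0.5,0,0.6,0,0,0,0.6,0,0,0,0.6,0,0,0,0.6,0,0,0,0.6,0,0,0,0.6,0,0,0,0.6,0,0,0,0.6,0,0,0,0.6,0,0,0,0.6,0,0,0,0.6,0,0,0,0,0,0,0,0,0,0,0]'| grep -E "eef|contact|time";  python3 - <<'E'
from h import *
p=viewer.get_image("top"); q=viewer.get_image("scene")
up(p,px(p,[.52,.05,.01]),40,8,"pics/a.png"); up(q,px(q,[.52,.08,.01]),40,8,"pics/b.png")
a,b=cv2.imread("pics/a.png"),cv2.imread("pics/b.png"); c=np.hstack([a,b]); cv2.imwrite("pics/f.png",cv2.resize(c,(800,400)))
for s in (p,q):
  for n in ("palette_front","palette_rear","palette","board_edge"): print(n,[np.round(d["at"],3) for d in nets.tip_of(s,n)[:1]])
E
```

```text
time_s: 20.38
eef_pos: [0.5346, -0.185, 0.1364]
contact_force: [0.6, 0.3, -1.3]
palette_front [array([0.525, 0.043, 0.021])]
palette_rear [array([0.518, 0.121, 0.018])]
palette [array([0.521, 0.08 , 0.02 ])]
board_edge [array([0.518, 0.04 , 0.013])]
palette_front [array([0.522, 0.047, 0.017])]
palette_rear [array([0.52 , 0.122, 0.015])]
palette [array([0.517, 0.084, 0.021])]
board_edge [array([0.517, 0.037, 0.012])]
```

View pics/f.png

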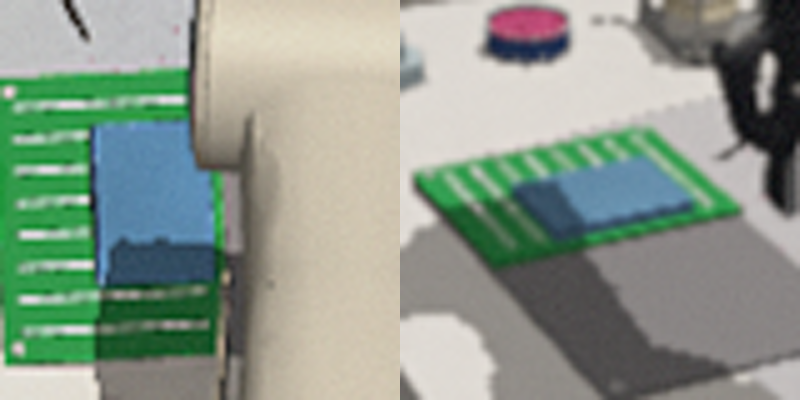

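The composite shows the palette's plain back facing up and lying flat. It sits fully on the green deck, at (155,200) in the left half and (605,195) in the right, with the robot clear of it.

```bash
python3 -c "
from plant import job
print(job.hand_in())"
```

```text
the job is handed in; nothing more can be done
None
```

The palette was pushed flush to the step, tipped up on its front edge and toppled; the last picture shows it lying flat, wells-down, on the green deck, and the job is handed in at about 20 s of the 72 s allowed.

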